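# Clip the storage box shut under the swing tray

### The arm

A 6-joint arm with a two-finger parallel gripper is mounted at the origin on the work surface. World frame = base frame: x ahead of the robot, y to its left, z up, the work surface at z = 0. Lengths are in m, angles in rad, forces in N, time in s.
With the tool pointing down it reaches from about 0.325 to 0.75 m from the base axis. Payload 7.6 kg.
Tool frame: the origin (TCP) lies between the finger pads; the fingertips stand 19 mm ahead of it and the grasp point (between the pads) is the TCP (robot.tip_extent is the distance from the TCP to the fingertips, in m); z points along the fingers, y is the line along which they close (so a half turn about z gives the same grasp; the last joint's range is limited). The gripper opens to 85 mm and grips with 20 to 120 N. Pads are 22 mm wide; open, the fingers measure 114 mm over their backs; the gripper's body (76 mm by 85 mm) begins 54 mm behind the grasp point. The pads swing forward as they close: fully open they stand 13 mm farther back than shut.
Start: joints at [1.102, 0.052, 1.401, -0, 1.689, -0.07], TCP at [0.204, 0.484, 0.25] pointing down, gripper open.
Joint ranges: [-2.9, 2.9], [-0.91, 2.17], [0.12, 2.37], [-1.06, 4.2], [0.26, 2.73], [-2.93, 2.93]. Speed limits (rad/s): [2.57, 2.57, 3.01, 3.14, 3.14, 3.14].

### API

Orientations are given as a rotation vector (axis times angle).
In Python, from rig import robot, grip, snapshot, get_calibration, sign_off gives the robot as it stands. Calls block until the motion is done:
- robot.movep(position, orientation): joint-space move of the TCP to a pose.
- robot.movel(position, vel=0.15, ori=None): straight line of the TCP; ori=None keeps the orientation; vel is the mean speed in m/s.
- robot.set_joints(angles): joint-space move.
- grip(opening, newtons=None): finger opening in m; newtons is the grip in N (None keeps the last); returns when the fingers have stopped.
- robot.wait(seconds).
- robot.solve_ik(position, orientation): joint angles nearest the present ones, or None.
- snapshot(name): name is "scene" or "top" or "wrist"; returns (picture, depth): 400x640x3 uint8, red, green, blue; 400x640 float32, m along the optical axis (not along the pixel's ray), 0 where there is no reading.
- get_calibration(name): a dict with "camera_matrix" (3x3 intrinsics, pixels), "world_to_cam" (4x4, takes a point from world to camera coordinates). Camera axes: x right, y down, z forward; pixel columns grow to the right and rows downward; lengths in m; the calibration is good to about 2 mm. A picture is of the moment at which its call begins: read the wrist's pose just before it. get_calibration takes no time and is no camera call; for the wrist camera it gives the pose at the moment of the call.
A pose or a line that the arm cannot do raises robot.IKError and nothing moves.
- sign_off(): hands the job in; it is judged then, once.
Readings, each from a call of its own:
- robot.get_time_s(): time.
- robot.get_qpos(): joint angles.
- robot.get_qvel(): joint speeds.
- robot.get_effort(): joint torques, N m.
- robot.get_ee_pos(): TCP position.
- robot.get_tool_rot(): TCP orientation.
- robot.get_wrist_force(): force on the tool from outside, world axes, zero at the start.
- robot.get_torque(): the same for the moment, N m.
- robot.get_gripper_width(): finger opening in m.
- robot.get_grasp_force(): force on a finger pad.
Only numpy, scipy, OpenCV 4.12 (cv2) and the standard library are available. Lean on these libraries where they do the work, as an engineer would, in place of code of your own. Each camera call takes 0.05 s, during which the arm holds its last target. There are 200 camera calls.

### The job

The jar is in the way of the clips on one side of the storage box: first set it upright, wholly on the round cork mat. Then flip all four clips of the box's lid down, one after another, until each snaps shut flat against the box's side. Leave the hanging wire tray where it is, and do not disturb the plates or the brush.

Things in the scene. Friction and masses are not known exactly. Their poses are not given: they have to be found in the camera images.
- box: Closed food storage box: steel body 190 x 150 mm (x by y), 74 tall; white lid 198 x 158, its rim 74 to 86 mm up (raised middle to 89). It stands fast and does not slide. Origin: centre of its underside. x: along its length, roughly away from the robot (turned up to 0.25 rad); y: to its left; z up. Two clips on each long side (+y, -y).
- tray_center (a point): Centre of the underside of a round steel wire tray (open rack, 230 mm across, 5 thick), hanging 200 mm above the shelf over the box (an upturned cup on its middle, up to 255 mm high). A swing arm at the tray's height carries it from a post, 20 mm thick and 240 tall, about 205 mm from the box's origin along the box's +x. It swings away if pushed (about 2 N).
- clip_left_far (a joint): Clip on the left (+y of the box) side, far end: white flap 44 mm wide, 32 long, 4 thick, hinged along the box's x at (+45, +79, 80) mm in the box's frame. Rad: 0 open, sticking out and 0.2 above level; grows as it is pushed down; 1.77 shut, hanging flat on the side. Resists up to 0.25 N m (8 to 10 N near the edge), springs open if let go before 1.5, past 1.5 snaps shut and stays.
- clip_left_far_edge (a point): Middle of the free edge of the left far clip, 32 mm from its hinge; it moves with the flap.
- clip_left_near (a joint): Clip on the left (+y of the box) side, near end: white flap 44 mm wide, 32 long, 4 thick, hinged along the box's x at (-45, +79, 80) mm in the box's frame. Rad: 0 open, sticking out and 0.2 above level; grows as it is pushed down; 1.77 shut, hanging flat on the side. Resists up to 0.25 N m (8 to 10 N near the edge), springs open if let go before 1.5, past 1.5 snaps shut and stays.
- clip_left_near_edge (a point): Middle of the free edge of the left near clip, 32 mm from its hinge; it moves with the flap.
- clip_right_far (a joint): Clip on the right (-y of the box) side, far end: white flap 44 mm wide, 32 long, 4 thick, hinged along the box's x at (+45, -79, 80) mm in the box's frame. Rad: 0 open, sticking out and 0.2 above level; grows as it is pushed down; 1.77 shut, hanging flat on the side. Resists up to 0.25 N m (8 to 10 N near the edge), springs open if let go before 1.5, past 1.5 snaps shut and stays.
- clip_right_far_edge (a point): Middle of the free edge of the right far clip, 32 mm from its hinge; it moves with the flap.
- clip_right_near (a joint): Clip on the right (-y of the box) side, near end: white flap 44 mm wide, 32 long, 4 thick, hinged along the box's x at (-45, -79, 80) mm in the box's frame. Rad: 0 open, sticking out and 0.2 above level; grows as it is pushed down; 1.77 shut, hanging flat on the side. Resists up to 0.25 N m (8 to 10 N near the edge), springs open if let go before 1.5, past 1.5 snaps shut and stays.
- clip_right_near_edge (a point): Middle of the free edge of the right near clip, 32 mm from its hinge; it moves with the flap.
- jar_center (a point): Centre (half-way up) of an empty glass storage jar with a cork stopper, round, 64 mm across, 125 mm tall, 0.25 kg; loose, standing on the shelf close to the clips on the box's right side (-y). z axis up when upright.
- mat: Round cork mat, 110 mm across, 4 mm thick, lying fixed on the shelf to the right. Origin: centre of its underside.
- plates: Bystander: stack of three bamboo plates, 170 mm across, 40 mm tall, loose. Origin: centre of the underside.
- brush: Bystander: pink silicone brush about 210 mm long, lying loose beyond the mat, about square to the box; origin about its middle, on the shelf.
- waffle_iron: Bystander: closed waffle iron, 240 x 220 mm and 105 mm tall with a handle 45 mm towards the robot, standing fast to the left. Origin: centre of the underside.
- jar: The same jar as jar_center; origin at the centre of its underside.
Not all that is in view belongs to the job. There is more than one size of the jar; the job needs the middle-sized.

How it is judged:
On the way, in this order (a step that is already met when the one before it is completed fails the run):
1. the jar stands upright on the cork mat, released, while no clip is closed yet (horizontal distance between jar_center and mat below 0.025 m and angle between jar_center's own z axis and vertical below 0.1 rad and height (world z) of jar_center between 0.06 and 0.072 m and contact force between the fingers and jar below 0.1 N and value of joint each of clip_left_far, clip_left_near, clip_right_far, clip_right_near below 1.4 rad), for 0.2 s.
2. all four clips are snapped shut (value of joint each of clip_left_far, clip_left_near, clip_right_far, clip_right_near above 1.68 rad), for 0.2 s.
At the end, for the whole second after the job is handed in: All four clips are shut (each joint above 1.68 rad of 1.77), and the jar stands upright and still on the cork mat (centre within 25 mm of the mat's centre, tilt under 0.1 rad) (all of step 2 and horizontal distance between jar_center and mat below 0.025 m and angle between jar_center's own z axis and vertical below 0.1 rad and height (world z) of jar_center between 0.06 and 0.072 m and linear speed of jar below 0.02 m/s); the robot touches nothing.
It fails at once if the hanging wire tray is pushed more than 30 mm from where it hung (distance of tray_center from where it was at the start of the episode above 0.03 m).
It fails at once if the jar is tipped over (angle between jar_center's own z axis and vertical above 0.6 rad).
It fails at once if the plates are moved more than 30 mm (distance of plates from where it was at the start of the episode above 0.03 m).
It fails at once if the brush is moved more than 30 mm (distance of brush from where it was at the start of the episode above 0.03 m).
It also fails if it takes over 70 s, if anything falls off the work surface, if the arm or the gripper's body presses on something with over 40 N, if the wrist force passes 120 N, or if a joint passes its speed limit or range.

## Working session

There is one attempt and no reset: what is moved stays moved. The work goes in short steps, each a Python script; the robot and the scene stay as the last script left them, time stands still between calls to the robot, and variables do not carry over. Pictures are saved under pics/ and viewed, at most 10 in all, crops included, and the job is handed in when it is done.

```bash
mkdir -p pics; ls; python3 - <<'E'
from rig import *
import cv2,numpy as np
for n in("scene","top"):
    p,d=snapshot(n); c=get_calibration(n)
    cv2.imwrite(f"pics/{n}0.png",p[:,:,::-1]); np.savez(f"{n}0.npz",p=p,d=d,K=c["camera_matrix"],T=c["world_to_cam"])
    print(n,c["camera_matrix"].round(1).tolist(),c["world_to_cam"].round(3).tolist())
print(robot.get_time_s(),robot.tip_extent,robot.get_tool_rot())
E
```

```text
pics
scene [[363.3, 0.0, 320.3], [0.0, 363.3, 200.0], [0.0, 0.0, 1.0]] [[-0.248, 0.969, -0.012, 0.085], [0.771, 0.19, -0.608, -0.345], [-0.587, -0.16, -0.794, 1.405], [0.0, 0.0, 0.0, 1.0]]
top [[362.3, 0.0, 315.5], [0.0, 362.3, 197.7], [0.0, 0.0, 1.0]] [[0.0, -1.0, -0.007, 0.067], [-0.99, 0.001, -0.142, 0.544], [0.142, 0.007, -0.99, 1.228], [0.0, 0.0, 0.0, 1.0]]
0.1 0.019 [-6.22242261e-01 -3.07897559e+00  2.07428015e-03]
```

View pics/scene0.png

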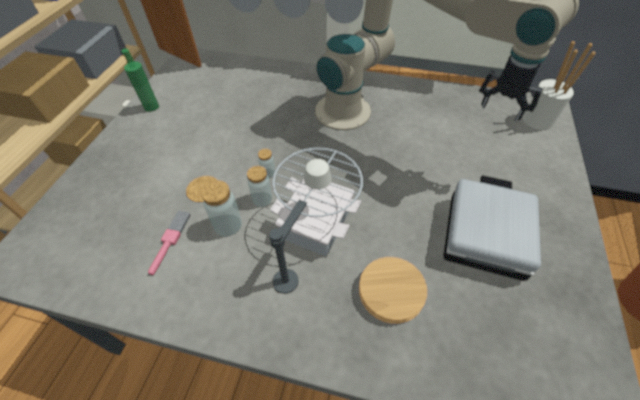

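View pics/top0.png

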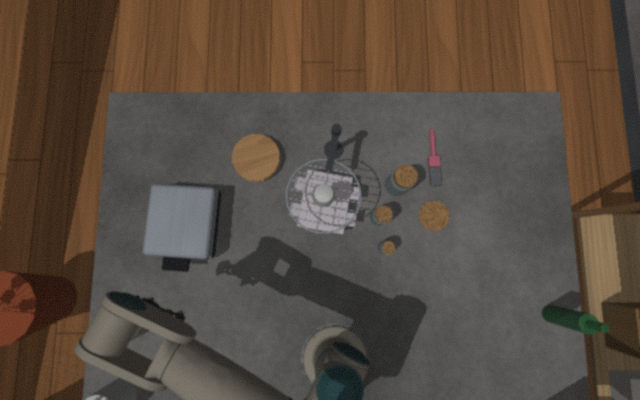

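The scene and top views show, in top pixels, the middle jar at (382,214), small jar (388,247), large jar (404,178), mat (434,215), box and tray (325,200), post (333,148), plates (256,158) and brush (434,160).

```bash
cat > h.py <<'E'
import numpy as np,cv2
def load(n):
    z=np.load(n); return z["p"],z["d"],z["K"],z["T"]
def cloud(d,K,T):
    v,u=np.mgrid[:d.shape[0],:d.shape[1]]
    P=np.stack([(u-K[0,2])/K[0,0]*d,(v-K[1,2])/K[1,1]*d,d],-1)
    return (P-T[:3,3])@T[:3,:3]
def ray(uv,K,T,z):
    r=np.array([(uv[0]-K[0,2])/K[0,0],(uv[1]-K[1,2])/K[1,1],1])@T[:3,:3]; o=-T[:3,3]@T[:3,:3]
    return o+r*(z-o[2])/r[2]
def blobs(m,amin=20):
    n,l,s,c=cv2.connectedComponentsWithStats(m.astype(np.uint8)); return [(c[i],s[i],l==i) for i in range(1,n) if s[i,4]>=amin]
E
python3 - <<'E'
from h import *
for n in("top","scene"):
    p,d,K,T=load(n+"0.npz"); W=cloud(d,K,T); hsv=cv2.cvtColor(p,cv2.COLOR_RGB2HSV)
    area=(W[...,0]>.25)&(W[...,0]<.85)&(abs(W[...,1])<.5)&(d>0)
    print(n,"table z",np.median(W[area&(abs(W[...,2])<.02)][:,2]).round(4))
    cork=(hsv[...,0]>8)&(hsv[...,0]<24)&(hsv[...,1]>80)&area
    for c,s,m in blobs(cork):
        zz=np.median(W[m][:,2]); x,y=ray(c,K,T,zz)[:2]; print(" cork px",c.round(1),s[2:],"z %.3f xy %.3f %.3f"%(zz,x,y))
    pink=((hsv[...,0]>160))&(hsv[...,1]>80)&area
    for c,s,m in blobs(pink): print(" pink",c.round(1),ray(c,K,T,0.01).round(3))
    w=(p.min(2)>130)&(hsv[...,1]<40)&area&(W[...,2]>.06)&(W[...,2]<.1)
    q=W[w]; q=q[(abs(q[:,1])<.2)]
    print(" white",len(q),q.mean(0).round(4),q.min(0).round(3),q.max(0).round(3),cv2.minAreaRect((q[:,:2]*1000).astype(np.float32)), np.percentile(q[:,2],[5,50,95]).round(4))
    dark=(W[...,2]>.15)&(W[...,2]<.235)&area&(abs(W[...,1])<.2)
    q=W[dark]; print(" high",len(q),q[:,:2].min(0).round(3),q[:,:2].max(0).round(3))
    post=(W[...,2]>.236)&(W[...,2]<.245)&area&(W[...,0]>.7); print(" post top",W[post].mean(0).round(3) if post.any() else None)
    cup=(W[...,2]>.248)&(W[...,2]<.265)&area&(abs(W[...,1])<.15); print(" cup",W[cup].mean(0).round(3),cup.sum())
# ortho picture at z=.086, 0.5 mm/px, x up 0.3..0.7? y left +.2..-.25
out=[]
for n in("top","scene"):
    p,d,K,T=load(n+"0.npz"); s=1000/.9
    src=[];dst=[]
    for x,y in((.4,.15),(.75,.15),(.4,-.25),(.75,-.25)):
        c=T@[x,y,.083,1]; src.append((K@c[:3]/c[2])[:2]); dst.append(((.17-y)*1000*1.25,(.78-x)*1000*1.25))
    H=cv2.getPerspectiveTransform(np.float32(src),np.float32(dst)); im=cv2.warpPerspective(p,H,(500,500),flags=cv2.INTER_CUBIC)
    for k in range(1,4):
        im[int((.78-(.4+.1*k-.0))*1250),::10]=(255,0,0); im[::10,int((.17-(.2-.1*k))*1250)]=(255,0,0)
    out.append(im)
cv2.imwrite("pics/ortho.png",cv2.resize(np.hstack(out),(800,400))[:,:,::-1])
E
```

```text
top table z -0.0005
 cork px [255.8 157.1] [  49   48 1807] z 0.040 xy 0.690 0.279
 cork px [405.6 175.8] [ 24  23 431] z 0.164 xy 0.596 -0.219
 cork px [433.7 215.3] [ 30  31 721] z 0.003 xy 0.486 -0.354
 cork px [383.8 213.7] [ 18  17 235] z 0.124 xy 0.480 -0.154
 cork px [388.2 247.1] [ 13  13 136] z 0.094 xy 0.373 -0.171
 pink [433.  151.6] [ 0.717 -0.36   0.01 ]
 white 1638 [0.5147 0.0459 0.0863] [ 0.419 -0.077  0.077] [0.633 0.149 0.095] ((526.2330322265625, 35.75865936279297), (215.35614013671875, 194.4483642578125), 80.47235870361328) [0.0815 0.0863 0.0911]
 high 1255 [ 0.414 -0.2  ] [0.733 0.156]
 post top [0.73  0.003 0.24 ]
 cup [0.528 0.043 0.252] 273
scene table z -0.002
 cork px [264.2 153.9] [ 13  11 114] z 0.092 xy 0.376 -0.172
 cork px [256.4 173.7] [ 20  17 253] z 0.122 xy 0.483 -0.153
 cork px [207.6 190.4] [ 44  29 949] z 0.160 xy 0.601 -0.240
 cork px [392.2 289.8] [  68   67 3502] z 0.038 xy 0.703 0.280
 cork px [265.1 377. ] [163  46 280] z -0.753 xy 0.847 -0.119
 pink [164.1 248.7] [ 0.723 -0.359  0.01 ]
 white 2966 [0.5394 0.0329 0.0846] [ 0.361 -0.195  0.06 ] [0.639 0.154 0.1  ] ((500.3170166015625, -25.676376342773438), (356.44580078125, 257.50579833984375), 85.44525909423828) [0.0798 0.0848 0.0892]
 high 1967 [ 0.415 -0.2  ] [0.748 0.157]
 post top [0.731 0.003 0.238]
 cup [0.532 0.043 0.251] 276
```

View pics/ortho.png

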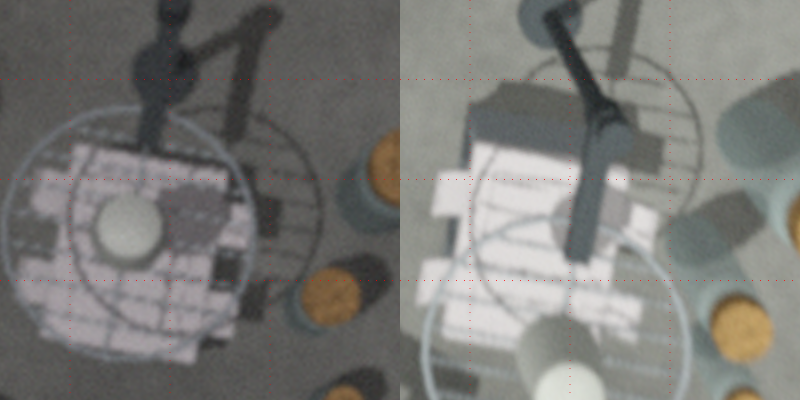

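The rectified views show the lid corners at about (73,143) and (43,337) on the left and (195,360) and (228,168) on the right, at 1 mm/px. That puts the box at about (0.528, 0.035) with yaw -0.157. The post predicted from this is (0.7305, 0.003), which matches the measured one. Next I move the jar.

```bash
cat > mv.py <<'E'
import numpy as np
from scipy.spatial.transform import Rotation as Rn
from rig import *
BO=np.array([.528,.035,0]); YAW=-.157
RB=Rn.from_euler("z",YAW).as_matrix()
def rv(z,y):
    z=np.array(z,float);z/=np.linalg.norm(z);y=np.array(y,float);y-=z*(y@z);y/=np.linalg.norm(y)
    return Rn.from_matrix(np.c_[np.cross(y,z),y,z]).as_rotvec()
def stat(s=""): print(s,"t%.1f"%robot.get_time_s(),robot.get_ee_pos().round(4),"F",np.round(robot.get_wrist_force(),1),"w%.4f"%robot.get_gripper_width(),flush=True)
E
python3 - <<'E'
from mv import *
W=np.array([[*np.linalg.inv(np.array(get_calibration("wrist")["world_to_cam"]))[:3,3]]])[0]
R=Rn.from_rotvec(robot.get_tool_rot()).as_matrix(); print("cam in tool",(R.T@(W-robot.get_ee_pos())).round(3))
J=np.array([.482,-.1535]);M=np.array([.486,-.354])
q=np.array(robot.get_qpos())
best=None
for s in(1,-1):
    o=rv([0,0,-1],s*RB[:,0]); a=robot.solve_ik([*J,.29],o)
    if a is not None and (best is None or abs(np.array(a)-q).max()<best[0]): best=(abs(np.array(a)-q).max(),o)
o=best[1]; print(best)
robot.movel([.204,.484,.36],vel=.3); grip(.085,25)
robot.movep([*J,.36],o); stat()
robot.movel([*J,.15],vel=.25); robot.movel([*J,.09],vel=.12); stat("down")
grip(.05,25); stat("grip")
robot.movel([*J,.285],vel=.2); stat("lift")
robot.movel([*M,.285],vel=.25); robot.movel([*M,.12],vel=.2); robot.movel([*M,.0945],vel=.04); stat("placed")
grip(.085); robot.movel([*M,.26],vel=.2); robot.wait(.2); stat()
import cv2
from h import *
p,d=snapshot("top");c=get_calibration("top");K,T=c["camera_matrix"],np.array(c["world_to_cam"])
cv2.imwrite("pics/top1.png",p[:,:,::-1]); p2,_=snapshot("scene"); cv2.imwrite("pics/s1.png",cv2.resize(p2[110:280,120:380],None,fx=3,fy=3)[:,:,::-1])
E
```

```text
cam in tool [ 0.074  0.001 -0.124]
(np.float64(1.483005689983556), array([2.38880456, 2.04039633, 0.        ]))
 t3.3 [ 0.4822 -0.1528  0.3601] F [ 0.2 -0.4  0.1] w0.0848
down t4.9 [ 0.4825 -0.1537  0.091 ] F [-0.3 -0.5  0.1] w0.0851
grip t5.3 [ 0.4825 -0.1538  0.0914] F [-2.5 -0.1  5.9] w0.0623
lift t6.4 [ 0.4816 -0.1533  0.2833] F [-0.3  0.1 -2.2] w0.0622
placed t9.1 [ 0.4856 -0.3542  0.0954] F [-4.5  2.4  6.6] w0.0623
 t10.6 [ 0.4858 -0.3538  0.2586] F [0.  0.1 0.7] w0.0852
```

View pics/s1.png

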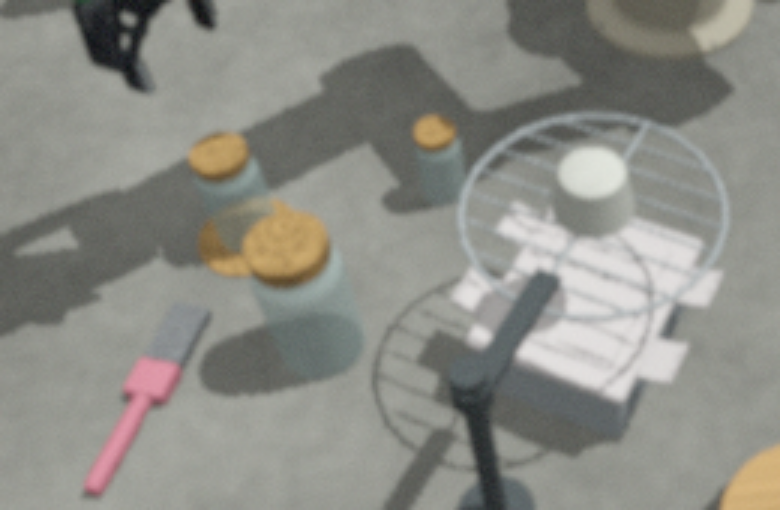

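```bash
cat >> mv.py <<'E'
def w(xb): return BO+RB@np.array(xb,float)
H=.013 # half width of the closed tip
def plan(side,xc,az,tilt,camdir,rcon=.026):
    """side +1 left; az lean towards box -x; returns orientation, TCP waypoints by theta"""
    lean=np.array([-np.sin(az)*np.sin(tilt),side*np.cos(az)*np.sin(tilt),np.cos(tilt)])
    z=-lean; x=np.array([camdir,0,0.]); x-=z*(x@z); x/=np.linalg.norm(x)
    o=rv(RB@z,RB@np.cross(z,x))
    a2=np.array([-np.sin(tilt),-np.cos(tilt)]); perp=np.array([-np.cos(tilt),np.sin(tilt)]) # (out,z) plane
    def tcp(th,gap=0):
        f=th-.2; fd=np.array([np.cos(f),-np.sin(f)]); n=np.array([np.sin(f),np.cos(f)])
        k=-np.clip((n@perp)/.25,-1,1); c=H*k*perp   # touching point relative to tip centre
        t=np.array([.079,.080])+rcon*fd+(.002+gap)*n-c
        return w([xc,side*t[0],t[1]])-RB@z*robot.tip_extent
    return o,tcp
E
python3 - <<'E'
from mv import *
for name,s,xc,az in(("rn",-1,-.045,0),("rf",-1,.038,.3),("ln",1,-.045,0),("lf",1,.042,.15)):
  for tilt in(.7,.8,.9):
    for cd in(-1,1):
        o,t=plan(s,xc,az,tilt,cd)
        A=[robot.solve_ik(t(th,.02 if th==0 else 0),o) for th in(0,.5,1,1.4,1.7)]
        print(name,tilt,cd,[None if a is None else np.round(a,2).tolist() for a in (A[0],A[-1])],sum(a is None for a in A),t(0,.02).round(3),t(1.7).round(3))
E
```

```text
rn 0.7 -1 [[-0.55, 0.12, 1.71, 0.64, 1.62, -2.03], [-0.55, 0.22, 1.74, 0.64, 1.5, -2.12]] 0 [ 0.468 -0.059  0.13 ] [ 0.467 -0.062  0.06 ]
rn 0.7 1 [[-0.55, 0.12, 1.71, 0.64, 1.62, 1.11], [-0.55, 0.22, 1.74, 0.64, 1.5, 1.02]] 0 [ 0.468 -0.059  0.13 ] [ 0.467 -0.062  0.06 ]
rn 0.8 -1 [[-0.59, 0.16, 1.7, 0.71, 1.66, -2.08], [-0.59, 0.28, 1.73, 0.71, 1.55, -2.17]] 0 [ 0.467 -0.061  0.129] [ 0.467 -0.062  0.058]
rn 0.8 1 [[-0.59, 0.16, 1.7, 0.71, 1.66, 1.07], [-0.59, 0.28, 1.73, 0.71, 1.55, 0.97]] 0 [ 0.467 -0.061  0.129] [ 0.467 -0.062  0.058]
rn 0.9 -1 [[-0.62, 0.21, 1.69, 0.78, 1.7, -2.12], [-0.62, 0.33, 1.71, 0.78, 1.6, -2.22]] 0 [ 0.467 -0.064  0.129] [ 0.467 -0.062  0.056]
rn 0.9 1 [[-0.62, 0.21, 1.69, 0.78, 1.7, 1.02], [-0.62, 0.33, 1.71, 0.78, 1.6, 0.92]] 0 [ 0.467 -0.064  0.129] [ 0.467 -0.062  0.056]
rf 0.7 -1 [[-0.51, 0.18, 1.63, 0.71, 1.42, -2.0], [-0.52, 0.29, 1.67, 0.73, 1.32, -2.1]] 0 [ 0.546 -0.071  0.13 ] [ 0.546 -0.074  0.06 ]
rf 0.7 1 [[-0.51, 0.18, 1.63, 0.71, 1.42, 1.14], [-0.52, 0.29, 1.67, 0.73, 1.32, 1.04]] 0 [ 0.546 -0.071  0.13 ] [ 0.546 -0.074  0.06 ]
rf 0.8 -1 
[... 1397 characters left out ...]
.96]] 0 [0.584 0.13  0.13 ] [0.584 0.132 0.06 ]
lf 0.7 1 [[0.42, 0.54, 1.18, -0.64, 1.72, 2.11], [0.42, 0.62, 1.21, -0.63, 1.63, 2.18]] 0 [0.584 0.13  0.13 ] [0.584 0.132 0.06 ]
lf 0.8 -1 [[0.44, 0.58, 1.16, -0.72, 1.76, -1.02], [0.45, 0.67, 1.18, -0.71, 1.68, -0.95]] 0 [0.584 0.132 0.129] [0.584 0.133 0.058]
lf 0.8 1 [[0.44, 0.58, 1.16, -0.72, 1.76, 2.12], [0.45, 0.67, 1.18, -0.71, 1.68, 2.2]] 0 [0.584 0.132 0.129] [0.584 0.133 0.058]
lf 0.9 -1 [[0.47, 0.63, 1.13, -0.8, 1.81, -1.02], [0.47, 0.73, 1.15, -0.78, 1.72, -0.94]] 0 [0.584 0.134 0.129] [0.584 0.133 0.056]
lf 0.9 1 [[0.47, 0.63, 1.13, -0.8, 1.81, 2.12], [0.47, 0.73, 1.15, -0.78, 1.72, 2.21]] 0 [0.584 0.134 0.129] [0.584 0.133 0.056]
```

The jar stands upright on the cork mat (crop, around (220,165)) and all four clips are still open. First I shut the right near clip, checking the force as it goes.

```bash
cat >> mv.py <<'E'
def shut(s,xc,az,tilt=.9,cd=-1,back=.11,mid=None):
    o,t=plan(s,xc,az,tilt,cd); R=Rn.from_rotvec(o).as_matrix(); L=-R[:,2]
    pre=t(0,.02)+L*back
    for m in mid or []: robot.movep(m,o)
    robot.movep(pre,o); stat("pre")
    robot.movel(t(0,.02),vel=.15); stat("above")
    for th in(.1,.4,.7,1.,1.3,1.5,1.6,1.7):
        robot.movel(t(th),vel=.08)
        F=np.array(robot.get_wrist_force()); print("  th%.1f"%th,robot.get_ee_pos().round(4),"err mm",((robot.get_ee_pos()-t(th))*1000).round(1),"F",F.round(1),flush=True)
        if np.linalg.norm(F)>35: print("STOP force"); break
    robot.movel(robot.get_ee_pos()+L*back,vel=.25); stat("out")
E
python3 - <<'E'
from mv import *
import cv2
print(np.round(robot.get_qpos(),2)); grip(0.0)
shut(-1,-.045,0,mid=[[.45,-.30,.30]])
p2,_=snapshot("scene"); cv2.imwrite("pics/s2.png",cv2.resize(p2[110:280,180:400],None,fx=3,fy=3)[:,:,::-1])
E
```

```text
[-0.69  0.27  1.14 -0.    1.73 -0.53]
pre t13.6 [ 0.4539 -0.1493  0.1982] F [-0.4 -0.5  0.9] w-0.0000
above t14.5 [ 0.4673 -0.0643  0.1294] F [ 0.7 -0.8  0.3] w-0.0000
  th0.1 [ 0.4659 -0.0682  0.106 ] err mm [-0.2 -0.2 -0.5] F [-0.1 -0.4 -0.1]
  th0.4 [ 0.4668 -0.0688  0.0997] err mm [ 0.7 -0.5  0.9] F [ 0.3 -2.9  6.9]
  th0.7 [ 0.4679 -0.0677  0.0929] err mm [ 1.4 -1.5  1.7] F [ 0.8 -8.4  9.3]
  th1.0 [ 0.4677 -0.0673  0.0805] err mm [ 1.4 -0.5  1.9] F [ 1.6 -1.6  9.9]
  th1.3 [ 0.4667 -0.0713  0.062 ] err mm [ 0.9 -0.9  0.6] F [ 2.  -4.4  3.7]
  th1.5 [ 0.4658 -0.0671  0.0567] err mm [-0.5  0.3 -0.5] F [-0.3 -0.3  0.3]
  th1.6 [ 0.4663 -0.0649  0.0556] err mm [-0.3  0.1 -0.7] F [-0.1 -2.5 -5. ]
  th1.7 [ 0.4667 -0.0623  0.0549] err mm [-0.4  0.2 -0.9] F [  1.7  -1.4 -10. ]
out t17.4 [ 0.4531 -0.1467  0.123 ] F [-0.2  0.  -0.2] w0.0002
```

View pics/s2.png

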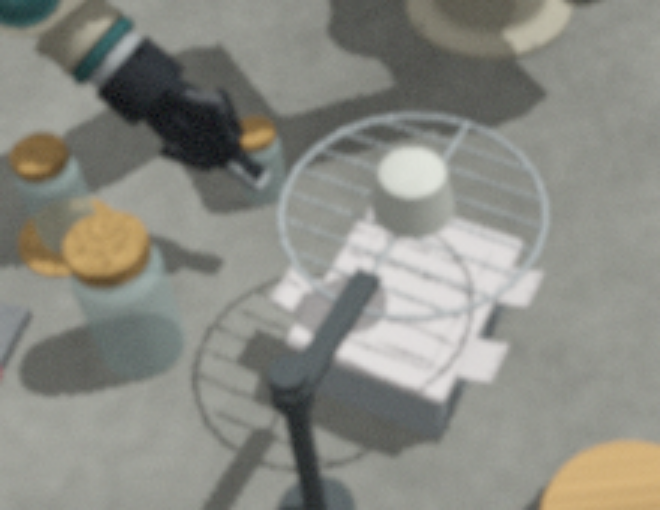

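The right near clip is gone from the top of the picture, so it is shut, and the resistance dropped at 1.5. The tray is unmoved. Next is the right far clip, then over to the left side.

```bash
sed -i 's/1.5,1.6,1.7)/1.5,1.62)/' mv.py; python3 - <<'E'
from mv import *
import cv2
shut(-1,.038,.3)
p=robot.get_ee_pos(); robot.movel([p[0]-.02,p[1]-.02,.30],vel=.25)
robot.movep([.38,-.2,.42],rv([0,0,-1],[0,1,0])); stat("up")
p2,_=snapshot("scene"); cv2.imwrite("pics/s3.png",cv2.resize(p2[110:280,180:400],None,fx=3,fy=3)[:,:,::-1])
E
```

```text
pre t17.9 [ 0.5065 -0.1513  0.1971] F [-0.5  0.6 -0.4] w-0.0003
above t18.8 [ 0.5446 -0.0756  0.129 ] F [ 0.9 -0.1 -0.3] w0.0002
  th0.1 [ 0.5436 -0.0799  0.106 ] err mm [-0.2 -0.2 -0.5] F [-0.3  0.   1. ]
  th0.4 [ 0.5447 -0.0805  0.1002] err mm [ 0.8 -0.6  1.4] F [-2.1 -2.7  9.7]
  th0.7 [ 0.546  -0.0795  0.0939] err mm [ 1.8 -1.7  2.6] F [ 0.3 -7.3 10.9]
  th1.0 [ 0.5462 -0.0795  0.0818] err mm [ 2.2 -1.   3.1] F [ 1.3 -3.2 11.3]
  th1.3 [ 0.5446 -0.0833  0.0624] err mm [ 1.1 -1.2  1. ] F [ 2.9 -4.5  4.5]
  th1.5 [ 0.5436 -0.0788  0.0567] err mm [-0.3  0.3 -0.4] F [-0.6  1.1 -0.3]
  th1.6 [ 0.5442 -0.0757  0.0559] err mm [-0.2  0.4 -0.3] F [-0.3  0.4  1.1]
out t21.5 [ 0.506  -0.1526  0.1236] F [-0.8 -0.1 -1.2] w0.0002
up t23.2 [ 0.3804 -0.1999  0.4175] F [ 0.   0.5 -0.5] w-0.0001
```

View pics/s3.png

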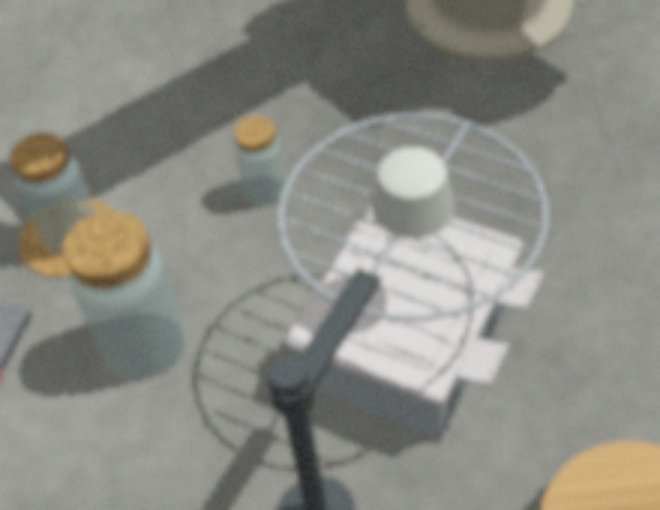

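Both right clips are shut and the tray, jars and brush are unmoved. Now the left side.

```bash
python3 - <<'E'
from mv import *
import cv2
robot.movep([.36,.25,.42],rv([0,0,-1],[0,1,0]))
shut(1,-.045,0,mid=[[.48,.26,.30]])
shut(1,.042,.15)
p=robot.get_ee_pos(); robot.movel([p[0]-.02,p[1]+.02,.30],vel=.25)
robot.movep([.3,.35,.40],rv([0,0,-1],[0,1,0])); stat("up")
p2,_=snapshot("scene"); cv2.imwrite("pics/s4.png",cv2.resize(p2[110:320,120:440],None,fx=2.5,fy=2.5)[:,:,::-1])
E
```

```text
pre t26.3 [0.514  0.2326 0.2003] F [0.4 0.4 0.7] w-0.0001
above t27.2 [0.5008 0.1486 0.1302] F [ 0.3 -0.6  0.4] w0.0001
  th0.1 [0.5008 0.1523 0.1059] err mm [-0.2  0.2 -0.6] F [ 0.5 -0.1  0.4]
  th0.4 [0.5016 0.1528 0.0998] err mm [0.6 0.4 1. ] F [0.5 2.1 7.5]
  th0.7 [0.5018 0.1516 0.0931] err mm [1.1 1.3 1.8] F [1.2 7.3 7.4]
  th1.0 [0.5018 0.151  0.0807] err mm [1.1 0.1 2.1] F [ 1.8  0.8 10.2]
  th1.3 [0.5022 0.1551 0.0621] err mm [0.8 0.6 0.6] F [2.5 3.1 3.7]
  th1.5 [0.5005 0.1514 0.0565] err mm [-0.3 -0.1 -0.6] F [ 0.6  3.1 -1.1]
  th1.6 [0.5002 0.1494 0.0553] err mm [-0.3  0.8 -0.9] F [ 1.3  6.2 -3.1]
out t29.9 [0.5133 0.2337 0.1225] F [ 0.5 -0.2 -0.8] w0.0001
pre t30.4 [0.5845 0.2189 0.1961] F [-0.7 -0.4 -0.4] w-0.0002
above t31.2 [0.5841 0.1348 0.1292] F [-0.7  0.6  0.8] w-0.0001
  th0.1 [0.5845 0.139  0.1059] err mm [-0.2  0.2 -0.7] F [ 0.1 -0.5 -0.9]
  th0.4 [0.5856 0.1395 0.1006] err mm [0.8 0.6 1.8] F [0.6 3.7 7.8]
  th0.7 [0.5859 0.1383 0.0938] err mm [1.5 1.4 2.5] F [2.3 7.6 8. ]
  th1.0 [0.586  0.1375 0.0815] err mm [ 1.5 -0.   2.9] F [ 2.2 -0.3 10.9]
  th1.3 [0.5861 0.1418 0.0626] err mm [1.  0.7 1.2] F [1.8 3.  4.1]
  th1.5 [0.5848 0.1384 0.0574] err mm [0.2 0.3 0.3] F [0.7 5.6 3.9]
  th1.6 [0.5843 0.1361 0.0561] err mm [ 0.1  0.9 -0.2] F [0.8 5.9 0.7]
out t34.0 [0.5845 0.2214 0.123 ] F [-0.7 -0.1 -0. ] w-0.0003
up t36.0 [0.3007 0.3499 0.3985] F [ 0.1 -0.2 -0. ] w0.0003
```

View pics/s4.png

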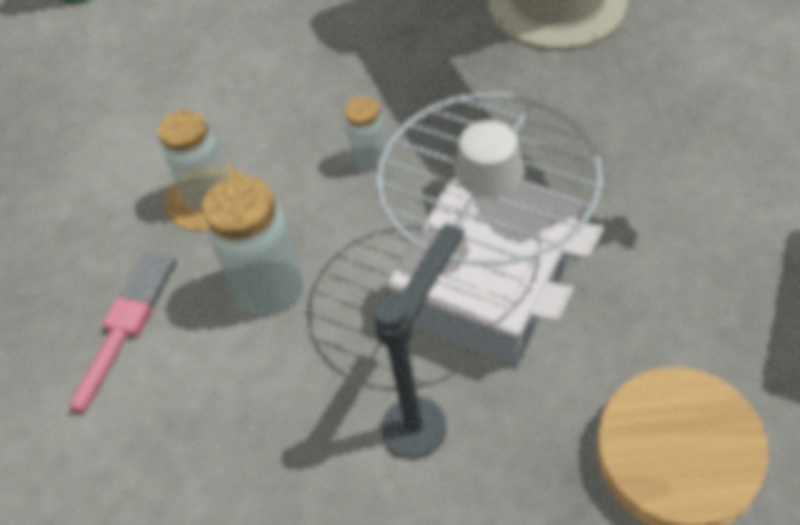

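Both left clips sprang back: the tabs are still sticking out at (580,238) and (552,300), and the force had not dropped at 1.6. I'll push further, stopping on force. At 36 s there is time for it.

```bash
sed -i 's/1.5,1.62)/1.5,1.62,1.72,1.8,1.87)/; s/>35: print/>25: print/' mv.py; python3 - <<'E'
from mv import *
import cv2
shut(1,-.045,0,mid=[[.48,.26,.30]])
shut(1,.042,.15)
p=robot.get_ee_pos(); robot.movel([p[0]-.02,p[1]+.02,.30],vel=.25)
robot.movep([.3,.35,.40],rv([0,0,-1],[0,1,0])); stat("up")
p2,_=snapshot("scene"); cv2.imwrite("pics/s5.png",cv2.resize(p2[110:320,120:440],None,fx=2.5,fy=2.5)[:,:,::-1])
E
```

```text
pre t37.4 [0.5137 0.2333 0.1998] F [0.3 0.9 0.9] w0.0000
above t38.3 [0.5008 0.1486 0.1302] F [0.5 0.1 1.2] w0.0000
  th0.1 [0.5008 0.1523 0.106 ] err mm [-0.2  0.2 -0.6] F [-0.  -0.   0.5]
  th0.4 [0.5016 0.1528 0.0998] err mm [0.6 0.4 1. ] F [0.1 2.5 6. ]
  th0.7 [0.5018 0.1516 0.0931] err mm [1.1 1.3 1.8] F [1.7 7.3 8.5]
  th1.0 [0.5019 0.1509 0.0807] err mm [1.1 0.1 2.1] F [ 1.4  1.2 10. ]
  th1.3 [0.5022 0.1551 0.0621] err mm [0.8 0.6 0.6] F [2.1 3.7 3.8]
  th1.5 [0.5005 0.1514 0.0565] err mm [-0.3 -0.1 -0.6] F [ 0.3  3.3 -0.6]
  th1.6 [0.5002 0.1494 0.0553] err mm [-0.2  0.8 -0.9] F [ 1.   6.4 -2.4]
  th1.7 [0.4997 0.1467 0.0543] err mm [-0.3  0.7 -1.5] F [ 1.6  5.3 -4.6]
  th1.8 [0.4991 0.1439 0.0539] err mm [-0.6 -0.1 -1.7] F [ 1.8  1.  -9.8]
  th1.9 [0.4995 0.1416 0.0564] err mm [ 0.  -0.6  0.8] F [-0.7  0.3  0.2]
out t41.8 [0.5128 0.2262 0.1244] F [ 0.8 -0.6  0.7] w0.0002
pre t42.3 [0.5845 0.219  0.1962] F [-1.  -0.2 -1.3] w-0.0001
above t43.1 [0.5841 0.1349 0.1292] F [-0.2  0.5  0.6] w-0.0001
  th0.1 [0.5845 0.139  0.1059] err mm [-0.2  0.3 -0.7] F [ 0.6  0.  -0.2]
  th0.4 [0.5856 0.1395 0.1006] err mm [0.8 0.6 1.8] F [0.1 3.  8. ]
  th0.7 [0.5859 0.1383 0.0938] err mm [1.5 1.4 2.5] F [3.3 7.7 9.3]
  th1.0 [0.586  0.1374 0.0815] err mm [ 1.5 -0.1  2.9] F [ 2.9  0.1 10.4]
  th1.3 [0.5861 0.1418 0.0626] err mm [1.  0.8 1.2] F [2.8 3.2 4.8]
  th1.5 [0.5847 0.1384 0.0574] err mm [0.2 0.3 0.3] F [0.7 5.  4.6]
  th1.6 [0.5843 0.1361 0.0561] err mm [ 0.2  0.9 -0.1] F [1.6 6.8 2.2]
  th1.7 [0.5837 0.1334 0.0549] err mm [-0.   0.8 -0.9] F [ 1.8  5.  -1.7]
  th1.8 [0.583  0.1306 0.0543] err mm [-0.4  0.1 -1.3] F [ 2.6  1.3 -4.5]
  th1.9 [0.5829 0.1281 0.0557] err mm [-0.2 -0.6  0.2] F [-0.6 -0.5  0.5]
out t46.6 [0.5833 0.2137 0.1235] F [ 0.1 -0.5 -0.9] w-0.0001
up t48.6 [0.3007 0.3499 0.3985] F [ 0.5 -0.5 -0. ] w-0.0002
```

View pics/s5.png

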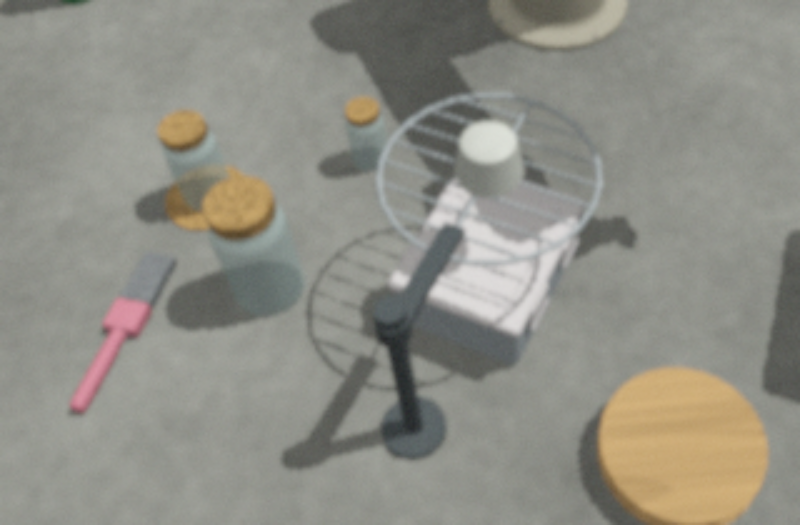

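All four tabs are flat against the sides, the jar stands on the mat, and the tray, plates and brush are unmoved. I'm handing the job in.

```bash
python3 -c "
from rig import *
print(robot.get_time_s(),sign_off())"
```

```text
the job is handed in; nothing more can be done
48.675 None
```

The job is handed in at 48.7 s: the last picture shows the jar upright on the cork mat, all four clips shut, and the tray, plates and brush unmoved; the two left clips needed a second push, and the sign-off gave no verdict.

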